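# Fill a dispensing jar from the tip-up counting tray through a wide funnel

## Robot

A 6-joint arm with a two-finger parallel gripper is mounted at the origin on a cart in front of the work surface, level with it; the furniture and walls round the work are solid. World frame = base frame: x ahead of the robot, y to its left, z up, the work surface at z = 0. Lengths are in m, angles in rad, forces in N, time in s.
With the tool pointing down it reaches from about 0.3 to 0.775 m from the base axis. Payload 14.6 kg.
Tool frame: the origin (TCP) lies at the very end of the fingers, on their centre line; the grasp point (between the pads) lies 19 mm behind it (ctrl.grasp_offset is the distance from the TCP to the grasp point, in m); z points along the fingers, y is the line along which they close (so a half turn about z gives the same grasp; the last joint's range is limited). The gripper opens to 94 mm and grips with 3 to 60 N. Pads are 16 mm wide; open, the fingers measure 119 mm over their backs; the gripper's body (75 mm by 177 mm) begins 78 mm behind the grasp point.
Start: joints at [1.246, 0.3, 1.521, -0, 1.321, -0.067], TCP at [0.14, 0.532, 0.205] pointing down, gripper open.
Joint ranges: [-3.03, 3.03], [-0.79, 2.21], [0.23, 2.52], [-1.04, 4.18], [0, 3.07], [-2.55, 2.55]. Speed limits (rad/s): [2.22, 2.22, 2.57, 3.14, 3.14, 3.14].

## Interface

Orientations are given as [roll, pitch, yaw] about the fixed x, y, z axes, in that order (R = Rz(yaw) Ry(pitch) Rx(roll)).
In Python, from station import ctrl gives the robot as it stands.
- The arm moves only by the tool step_arm, never from a script. Its argument "plan" is a list that holds one entry, the list of rows, each a list of 6 numbers: the shift along the tool's x, y, z in units of 30 mm (1.0 is 30 mm), then the turn, a rotation vector about the tool's x, y, z in units of 6 degrees (1.0 is 6 degrees). In form: [[[dx, dy, dz, wx, wy, wz], ...]]. A call has 1 to 8 rows; each row is the pose to reach, as a shift and turn from the pose commanded when the call began, along the tool's axes at that moment; what a row does not reach only later rows make up. A row lasts 1/12 s, in which the tool goes at most 41.7 mm and 7.16 degrees, less where a joint would pass 70% of its speed; a pose out of reach is approached as far as the arm can. A call with a gripper value outside its range is refused whole. "grip" is the opening, from 0 (shut) to 1 (fully open), set as the call begins (left out, the last holds). The fingers move at their own pace and stop on an object; "squeeze" is the grip in N (left out, the last holds). Time passes only in rows, so rows that repeat a pose let the fingers close. It gives the time, the measured TCP pose, the force, the opening and the grip force at its end, in the units of the state.
- ctrl.get_obs(): the state, without advancing time (a new reading comes with each control period).
- ctrl.camera(name): name is "scene" or "top"; returns the picture (420x560x3 uint8, red, green, blue); there is no depth.
- ctrl.camera_model(name): a dict with "intrinsics" (3x3 intrinsics, pixels), "R" (3x3) and "t" (3): a world point X has camera coordinates R X + t. Camera axes: x right, y down, z forward; pixel columns grow to the right and rows downward; lengths in m; the calibration is good to about 2 mm. A picture is of the moment at which its call begins. camera_model takes no time and is no camera call.
- ctrl.hand_in(): hands the job in; it is judged then, once.
Trained networks look in the newest picture that a camera, given by its name, has taken for a name from the list of things; names that differ only in an ending like _2 or _b are one class to them, and where a whole thing is asked for, a point or a joint stands for the part that bears it (a point fixed in the world has none). Each returns a list of dicts, best first, with "confidence" (0 to 1); they miss things now and then, are a little off and sometimes report something else, mostly with a low value. They report only what shows in the picture. A call takes as long as a camera call.
- ctrl.masks_of(query, camera): "pixels" (420x560 bool, what is visible of it) and "at" ([column, row] in pixels, amid what is visible of it).
- ctrl.place_of(query, camera): "at" ([column, row] in pixels: a listed point, or the origin of a listed thing).
The state is a dict: "time_s": time; "qpos": joint angles; "joint_vel": joint speeds; "tau": joint torques, N m; "ee_pos": TCP position; "eef_rot": TCP orientation; "force": force on the tool from outside, world axes, zero at the start; "moment": the same for the moment, N m; "grip_width": finger opening in m; "grip_force": force on a finger pad.
Only numpy, scipy, OpenCV 4.12 (cv2) and the standard library are available. Lean on these libraries where they do the work, as an engineer would, in place of code of your own. Each camera call takes 0.05 s, during which the arm holds its last target. There are 200 camera calls.

## Task

Lift the funnel out of the full jar and set it squarely in the neck of the empty jar, then slide that jar along the worktop, funnel and all, until it is home in the V-stop under the counting tray's lip. Raise the tray by its rear bar slowly enough that all seven waxed pills roll down through the funnel into the jar, and lower the tray gently back onto its rest, leaving the funnel in the filled jar. Do not touch the pills with the gripper or lift the empty jar, leave the full jar standing where it is, and disturb nothing else.

Things in the scene. Friction and masses are not known exactly. Their poses are not given: they have to be found in the camera images.
- station: Fixed stand of the hinged counting tray; place and yaw differ each time. White sheet-metal uprights up to 218 mm high on a base plate, 111 mm wide (y), from x = +60 to +195 mm. Origin on the worktop, same point and axes as seat. +x runs from the seat under and along the tray toward its rear bar; the tray pours toward -x.
- seat (a point): Point on the worktop where a jar's axis is when the jar is home. A grey V-stop, 35 mm high, open toward -x, has two faces at 45 degrees to x, each 37 mm from this axis, that centre a 74 mm jar pushed in along +x.
- tray (a joint): Tip angle of the stainless tray (rad): 0 = level on its rests, grows to 0.58 as its rear bar is raised. Tail heavy: it falls back by its own weight if let go, with light damping; 1 to 2 N at the bar raises it. The pills start to roll at about 0.2 rad; 0.45 to 0.55 empties it.
- tray_hinge (a point): Centre of the tray's hinge line (parallel to the station's y), 70 mm along +x from the seat, 206 mm above the worktop, level with the tray's floor. The tray has 23 mm walls, is 90 mm wide inside, and reaches from its tail wall 131 mm behind (+x) the hinge to a 64 mm wide throat and the lip in front.
- tray_lip (a point): Middle of the pouring lip on the tray's floor, 47 mm in front (-x) of the hinge, above the seat. At 0.58 rad it has dropped by 26 mm, still about 9 mm above the rim of a funnel that is seated in a jar.
- tray_bar (a point): Middle of the tray's rear bar: round steel, 11 mm thick, 84 mm long along the station's y, 43 mm behind the tail wall. Tray level: 175 mm behind (+x) and 22 mm above the hinge. It moves on a circle of 176 mm radius about the hinge line. Its arms join 34 mm either side of the middle; pinched between them by fingers closing along x it can turn between the pads.
- empty_jar: Empty clear glass jar, 0.26 to 0.5 kg, 74 mm wide up to 78 mm height, then a neck 61 mm wide; 106 mm high, mouth 54 mm across, inner floor 6 mm up. Origin at the centre of its underside, z up. Push it low (under 50 mm); with the funnel on, the gripper's body must stay outside the funnel's rim, so tilt the tool 30 to 40 degrees.
- full_jar: Same kind of jar, already full of waxed pills; the funnel stands in its neck at the start. Origin at the centre of its underside, z up.
- funnel: White plastic funnel, 0.11 kg, 90 mm high, rim 130 mm across, spout bore 42 mm, outside 47 mm at root, 43 mm at tip. Origin at centre of the spout's tip, z up. A shoulder rests on the jar's rim: seated, the origin is 77 mm above the jar's underside. Tab along +x: for the push turn it along the station's +y or -y, clear of the uprights and the gripper.
- funnel_tab (a point): Where to grip the funnel's upright tab: 86 mm out along the funnel's +x, 78 mm above the spout's tip. The tab is a plate 9 mm thick (funnel y), reaching from 62 to 106 mm out (x) and from 60 to 88 mm above the spout's tip (z).
- pill_1: Waxed-shell pill 1 of seven: cream ball, 20 mm across, 12 g, origin at its centre. Starts in the level tray, 30 to 110 mm behind (+x) the hinge.
- pill_2: Waxed-shell pill 2 of seven: cream ball, 20 mm across, 12 g, origin at its centre. Starts in the level tray, 30 to 110 mm behind (+x) the hinge.
- pill_3: Waxed-shell pill 3 of seven: cream ball, 20 mm across, 12 g, origin at its centre. Starts in the level tray, 30 to 110 mm behind (+x) the hinge.
- pill_4: Waxed-shell pill 4 of seven: cream ball, 20 mm across, 12 g, origin at its centre. Starts in the level tray, 30 to 110 mm behind (+x) the hinge.
- pill_5: Waxed-shell pill 5 of seven: cream ball, 20 mm across, 12 g, origin at its centre. Starts in the level tray, 30 to 110 mm behind (+x) the hinge.
- pill_6: Waxed-shell pill 6 of seven: cream ball, 20 mm across, 12 g, origin at its centre. Starts in the level tray, 30 to 110 mm behind (+x) the hinge.
- pill_7: Waxed-shell pill 7 of seven: cream ball, 20 mm across, 12 g, origin at its centre. Starts in the level tray, 30 to 110 mm behind (+x) the hinge.
- bottle_a: White tablet bottle, 30 mm wide, 65 mm high, origin under its centre; bystander behind the stand.
- bottle_b: White tablet bottle, 28 mm wide, 61 mm high, origin under its centre; bystander behind the stand.
- med_carton_a: Medicine carton 50 x 105 x 30 mm (x, y, z), lying, origin under its centre; bystander at the left of the jars.
- med_carton_b: Medicine carton 35 x 90 x 52 mm (x, y, z), origin under its centre; bystander in front of the stand.

How it is judged:
On the way, in this order (a step that is already met when the one before it is completed fails the run):
1. the funnel is seated in the empty jar's neck, the pills still in the tray (horizontal distance between funnel and empty_jar below 0.008 m and z of funnel in the frame of empty_jar between 0.069 and 0.082 m and angle between funnel's own z axis and vertical below 0.12 rad and value of joint tray below 0.1 rad), for 0.2 s.
2. the jar, funnel in it, is home in the V-stop (horizontal distance between funnel and empty_jar below 0.008 m and z of funnel in the frame of empty_jar between 0.069 and 0.082 m and angle between funnel's own z axis and vertical below 0.12 rad and horizontal distance between empty_jar and seat below 0.012 m and angle between empty_jar's own z axis and vertical below 0.08 rad), for 0.2 s.
3. all seven pills are in the jar (horizontal distance between each of pill_1, pill_2, pill_3, pill_4, pill_5, pill_6, pill_7 and empty_jar below 0.036 m and z of pill_1 in the frame of empty_jar between 0 and 0.075 m and z of pill_2 in the frame of empty_jar between 0 and 0.075 m and z of pill_3 in the frame of empty_jar between 0 and 0.075 m and z of pill_4 in the frame of empty_jar between 0 and 0.075 m and z of pill_5 in the frame of empty_jar between 0 and 0.075 m and z of pill_6 in the frame of empty_jar between 0 and 0.075 m and z of pill_7 in the frame of empty_jar between 0 and 0.075 m and horizontal distance between empty_jar and seat below 0.012 m and angle between empty_jar's own z axis and vertical below 0.08 rad), for 0.2 s.
At the end, for the whole second after the job is handed in: All seven pills are inside the formerly empty jar, under 75 mm up; it stands upright in the V-stop within 12 mm of the seat, at rest; the funnel is seated in its neck (within 8 mm, 69 to 82 mm up, tilt under 0.12 rad); the tray is back on its rest (under 0.03 rad) (all of step 3 and horizontal distance between funnel and empty_jar below 0.008 m and z of funnel in the frame of empty_jar between 0.069 and 0.082 m and angle between funnel's own z axis and vertical below 0.12 rad and value of joint tray below 0.03 rad and linear speed of empty_jar below 0.02 m/s and linear speed of funnel below 0.03 m/s); the robot touches nothing.
It fails at once if a pill is touched with the gripper (contact force between the fingers and pill_1 above 0.3 N or contact force between the fingers and pill_2 above 0.3 N or contact force between the fingers and pill_3 above 0.3 N or contact force between the fingers and pill_4 above 0.3 N or contact force between the fingers and pill_5 above 0.3 N or contact force between the fingers and pill_6 above 0.3 N or contact force between the fingers and pill_7 above 0.3 N).
It fails at once if the empty jar is lifted off the worktop or tipped (height (world z) of empty_jar above 0.015 m or angle between empty_jar's own z axis and vertical above 0.35 rad).
It fails at once if the full jar is shifted by more than 30 mm or tipped (distance of full_jar from where it was at the start of the episode above 0.03 m or angle between full_jar's own z axis and vertical above 0.35 rad).
It fails at once if the tray is dropped instead of lowered gently (velocity of joint tray below -1.8 rad/s).
It fails at once if a bystander is shifted by more than 20 mm or knocked over (distance of any of bottle_a, bottle_b, med_carton_a, med_carton_b from where it was at the start of the episode above 0.02 m or angle between any of bottle_a, bottle_b, med_carton_a, med_carton_b's own z axis and vertical above 0.5 rad).
It also fails if it takes over 72 s, if anything falls off the work surface, if the arm or the gripper's body presses on something with over 40 N, if the wrist force passes 120 N, or if a joint passes its speed limit or range.

## Working session

There is one attempt and no reset: what is moved stays moved. The work goes in short steps, Python scripts to look and compute and a tool call to move; the robot and the scene stay as the last step left them, time stands still between calls to the robot, and variables do not carry over. Pictures are saved under pics/ and viewed, at most 10 in all, crops included, and the job is handed in when it is done.

Besides the shell and the picture viewer there is one more tool, called after "Request:" as name(argument=value, ...), one argument or row to a line, values as JSON. step_arm: Moves the arm, as the interface text tells. Its arguments: {"type":"object","properties":{"plan":{"type":"array","items":{"type":"array","items":{"type":"array","items":{"type":"number"}}}},"grip":{"type":"number"},"squeeze":{"type":"number"}},"required":["plan"]}

```bash
mkdir -p pics; ls; cat > h.py <<'E'
import numpy as np, cv2
from station import ctrl
from scipy.spatial.transform import Rotation as Ro
def cm(n):
    m=ctrl.camera_model(n); return np.array(m["intrinsics"]),np.array(m["R"]),np.array(m["t"])
def ray(n,uv):
    K,R,t=cm(n); d=R.T@np.linalg.inv(K)@np.array([uv[0],uv[1],1.]); return -R.T@t,d/np.linalg.norm(d)
def onz(n,uv,z):
    c,d=ray(n,uv); return c+d*(z-c[2])/d[2]
def tri(a,b):
    c1,d1=ray("scene",a);c2,d2=ray("top",b)
    s=np.linalg.lstsq(np.c_[d1,-d2],c2-c1,rcond=None)[0]
    p,q=c1+d1*s[0],c2+d2*s[1]; return (p+q)/2,np.linalg.norm(p-q)
def proj(n,X):
    K,R,t=cm(n); p=K@(R@np.array(X)+t); return p[:2]/p[2]
def snap(n,f):
    im=ctrl.camera(n); cv2.imwrite("pics/"+f,im[:,:,::-1]); return im
E
python3 - <<'E'
from h import *
snap("scene","s0.png");snap("top","t0.png")
for n in("scene","top"): 
    K,R,t=cm(n); print(n,(-R.T@t).round(3),K[0,0])
for q in["seat","tray_hinge","tray_lip","tray_bar","empty_jar","full_jar","funnel","funnel_tab","med_carton_a","bottle_a","station"]:
    a=ctrl.place_of(q,"scene");b=ctrl.place_of(q,"top")
    f=lambda l:[(np.round(x["at"]).tolist(),round(x["confidence"],2)) for x in l[:3]]
    print(q,f(a),f(b))
    if a and b: print("   ",[x.round(3) if hasattr(x,'round') else x for x in tri(a[0]["at"],b[0]["at"])])
o=ctrl.get_obs();print(o["time_s"],o["ee_pos"],o["eef_rot"])
E
```

```text
pics
scene [-0.04   0.37   1.183] 453.331032957377
top [0.389 0.007 1.053] 423.5515290914305
seat [([296.0, 226.0], 0.64), ([354.0, 158.0], 0.3)] [([309.0, 215.0], 0.56)]
    [array([ 0.539, -0.088, -0.026]), np.float64(0.002)]
tray_hinge [([321.0, 174.0], 0.62)] [([350.0, 207.0], 0.84), ([215.0, 236.0], 0.51)]
    [array([ 0.527, -0.148,  0.216]), np.float64(0.01)]
tray_lip [([304.0, 180.0], 0.76)] [([324.0, 202.0], 0.97)]
    [array([ 0.537, -0.098,  0.208]), np.float64(0.006)]
tray_bar [([378.0, 147.0], 0.65)] [([435.0, 209.0], 0.86)]
    [array([ 0.516, -0.322,  0.23 ]), np.float64(0.01)]
empty_jar [([205.0, 233.0], 0.57)] [([213.0, 169.0], 0.81)]
    [array([ 0.659,  0.164, -0.019]), np.float64(0.011)]
full_jar [([238.0, 276.0], 0.77)] [([215.0, 236.0], 0.46)]
    [array([ 0.483,  0.149, -0.021]), np.float64(0.003)]
funnel [([244.0, 262.0], 0.83), ([225.0, 274.0], 0.59), ([295.0, 223.0], 0.31)] [([212.0, 236.0], 0.88)]
    [array([0.471, 0.139, 0.084]), np.float64(0.008)]
funnel_tab [([222.0, 275.0], 0.75)] [([170.0, 258.0], 0.95)]
    [array([0.419, 0.216, 0.175]), np.float64(0.005)]
med_carton_a [([335.0, 236.0], 0.92), ([177.0, 280.0], 0.74)] [([338.0, 261.0], 0.77), ([151.0, 205.0], 0.66)]
    [array([ 0.425, -0.151,  0.024]), np.float64(0.011)]
bottle_a [([245.0, 260.0], 0.69), ([291.0, 182.0], 0.55), ([264.0, 189.0], 0.54)] [([335.0, 162.0], 0.66), ([296.0, 156.0], 0.52)]
    [array([ 1.02 , -0.236, -1.163]), np.float64(0.2)]
station [([294.0, 223.0], 0.68), ([336.0, 158.0], 0.51)] []
1.2 [0.14021602 0.53181556 0.20546676] [3.14158615e+00 1.94586782e-05 2.88382121e+00]
```

```bash
python3 - <<'E'
import cv2,numpy as np
a=cv2.imread("pics/s0.png");b=cv2.imread("pics/t0.png")
cv2.imwrite("pics/s0c.png",cv2.resize(a[100:330,140:440],None,fx=2.6,fy=2.6,interpolation=cv2.INTER_CUBIC))
cv2.imwrite("pics/t0c.png",cv2.resize(b[110:310,100:490],None,fx=2,fy=2,interpolation=cv2.INTER_CUBIC))
E
```

```text
(no output)
```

View pics/s0c.png

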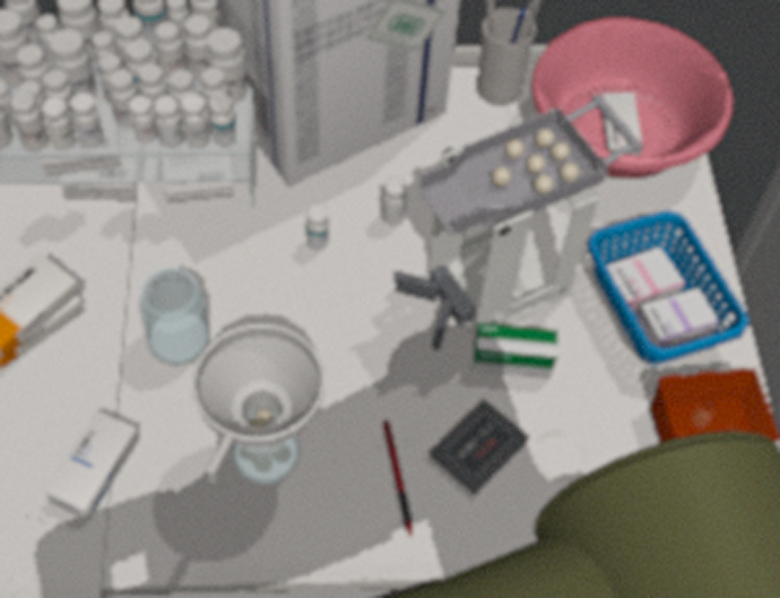

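View pics/t0c.png

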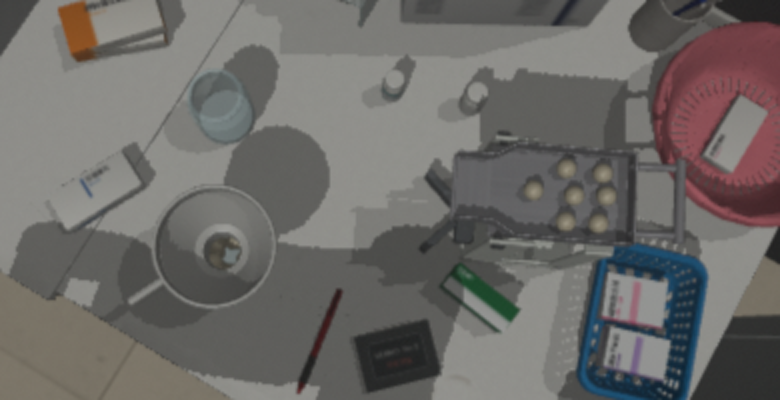

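```bash
cat >> h.py <<'E'
from scipy.optimize import minimize,least_squares
def circ(r,z,n=40):
    a=np.linspace(0,2*np.pi,n,endpoint=False); return np.c_[r*np.cos(a),r*np.sin(a),0*a+z]
JAR=[np.r_[circ(.037,0),circ(.037,.078)],np.r_[circ(.0305,.078),circ(.0305,.106)]]
g=lambda x,y,z:np.array([[a,b,c] for a in x for b in y for c in z])
FUN=[np.r_[circ(.065,.09),circ(.0305,.031)],g((.062,.106),(-.0045,.0045),(.06,.088))]
def sil(n,parts,X,S=4):
    m=np.zeros((420*S,560*S),np.uint8); K,R,t=cm(n)
    for P in parts:
        p=(K@(R@(P@Ro.from_euler('z',X[3]).as_matrix().T+X[:3]).T+t[:,None])).T
        cv2.fillConvexPoly(m,cv2.convexHull(np.round((p[:,:2]/p[:,2:]+.5)*S).astype(np.int32)),1)
    return m
def fit(q,parts,X0,free,skip=(),pick=None,cams=("scene","top")):
    M={}
    for n in cams:
        l=ctrl.masks_of(q,n)
        if not l: print("no mask",q,n); continue
        u=proj(n,np.array(X0[:3])+[0,0,.05]); 
        m=min(l,key=lambda x:np.hypot(*(np.array(x["at"])-u)))
        M[n]=cv2.resize(m["pixels"].astype(np.uint8),None,fx=4,fy=4,interpolation=cv2.INTER_NEAREST)
    sc=np.array([.01,.01,.01,.1])
    def cost(d,ns=M):
        X=np.array(X0,float); X[free]+=d*sc[free]; c=0
        for n in ns:
            s=sil(n,parts,X); c+=1-(s&M[n]).sum()/max(1,(s|M[n]).sum())
        return c
    k=len(free); best=minimize(cost,np.zeros(k),method="Nelder-Mead",options=dict(initial_simplex=np.r_[[np.zeros(k)],np.eye(k)*1.5],xatol=.01,fatol=1e-4,maxiter=150))
    X=np.array(X0,float);X[free]+=best.x*sc[free]; return X.round(4),round(best.fun,3)
def tray():
    """seat x,y,yaw from hinge, lip, bar in both views"""
    obs=[]
    for q,L in(("tray_hinge",(.07,.206)),("tray_lip",(.023,.206)),("tray_bar",(.245,.228))):
        for n in("scene","top"):
            l=ctrl.place_of(q,n)
            if l: obs.append((n,L,np.array(l[0]["at"])))
    def f(p):
        r=[]
        for n,(a,z),uv in obs: r+=list(proj(n,[p[0]+a*np.cos(p[2]),p[1]+a*np.sin(p[2]),z])-uv)
        return np.array(r)
    s=least_squares(f,[.54,-.075,-1.66],loss="soft_l1"); return s.x,f(s.x).round(1)
E
python3 - <<'E'
from h import *
ctrl.camera("scene");ctrl.camera("top")
x,r=tray();print(x.round(4),r)
print("jar",fit("empty_jar",JAR,[.65,.16,0,0],[0,1]))
print("jar top",fit("empty_jar",JAR,[.65,.16,0,0],[0,1],cams=("top",)),fit("empty_jar",JAR,[.65,.16,0,0],[0,1],cams=("scene",)))
print("fun",fit("funnel",FUN,[.475,.14,.077,2.16],[0,1,2,3]))
print("fun",fit("funnel",FUN,[.475,.14,.077,2.16],[0,1,3]))
print("fj",fit("full_jar",JAR,[.475,.14,0,0],[0,1],cams=("scene",)))
E
```

```text
[ 0.5342 -0.0802 -1.6467] [ 1.3  2.5 -1.7 -0.3  1.5 -1.  -1.4 -0.5  1.1 -0.1  0.3 -0.4]
jar (array([0.6539, 0.1569, 0.    , 0.    ]), np.float64(0.112))
jar top (array([0.6539, 0.157 , 0.    , 0.    ]), np.float64(0.031)) (array([0.6536, 0.1564, 0.    , 0.    ]), np.float64(0.078))
fun (array([0.4737, 0.1421, 0.0786, 2.1772]), np.float64(0.182))
fun (array([0.4738, 0.1424, 0.077 , 2.1711]), np.float64(0.184))
fj (array([0.4719, 0.1427, 0.    , 0.    ]), np.float64(0.577))
```

```bash
cat >> h.py <<'E'
def delta(p,rpy,frm=None):
    """shift and turn in tool units from measured (or given) pose"""
    o=ctrl.get_obs(); p0,e0=frm if frm else (o["ee_pos"],o["eef_rot"])
    R0=Ro.from_euler('xyz',e0);R1=Ro.from_euler('xyz',rpy)
    return np.r_[R0.inv().apply(np.array(p)-p0)/.03,(R0.inv()*R1).as_rotvec()/np.radians(6)].round(3)
E
python3 - <<'E'
from h import *
pi=np.pi
for n in("scene","top"):
    print(n,[ (onz(n,x["at"],.155).round(4),round(x["confidence"],2)) for x in ctrl.place_of("funnel_tab",n)])
print(delta([.425,.213,.22],[pi,0,2.174]))
print(delta([.425,.213,.136],[pi,0,2.174],([.425,.213,.22],[pi,0,2.174])))
E
```

```text
scene [(array([0.4328, 0.2144, 0.155 ]), 0.93), (array([ 0.5605, -0.2909,  0.155 ]), 0.74)]
top []
[-1.1888e+01 -7.8560e+00 -4.8500e-01  1.0000e-03 -0.0000e+00  6.7780e+00]
[ 0.  -0.   2.8  0.   0.   0. ]
```

Request:
step_arm(
  plan=[
    [[-6, -4, -0.5, 0, 0, 3.4], [-11.89, -7.86, -0.5, 0, 0, 6.78], [-11.89, -7.86, -0.5, 0, 0, 6.78], [-11.89, -7.86, -0.5, 0, 0, 6.78], [-11.89, -7.86, -0.5, 0, 0, 6.78], [-11.89, -7.86, -0.5, 0, 0, 6.78], [-11.89, -7.86, -0.5, 0, 0, 6.78], [-11.89, -7.86, -0.5, 0, 0, 6.78]],
  ],
  grip=0.5,
)

```text
time_s: 2.82
ee_pos: [0.363, 0.2816, 0.2178]
eef_rot: [3.141, 0.0, 2.173]
force: [-0.2, 0.8, 0.5]
grip_width: 0.0476
grip_force: 0.0
```

```bash
python3 - <<'E'
from h import *
o=ctrl.get_obs();print(o["time_s"],o["ee_pos"],o["eef_rot"],o["qpos"],o["grip_width"]);print(delta([.425,.213,.22],[np.pi,0,2.174]))
E
```

```text
2.8167 [0.36298618 0.28159666 0.21783688] [3.14092906e+00 3.65184543e-06 2.17330278e+00] [ 5.80036958e-01  8.52603806e-02  1.74747619e+00  1.16581284e-05
  1.30819257e+00 -2.24725155e-02] 0.04755073671684574
[-3.055  0.407 -0.072  0.006  0.    -0.007]
```

Request:
step_arm(
  plan=[
    [[-3.05, 0.4, 0, 0, 0, 0], [-3.05, 0.4, 0, 0, 0, 0], [-3.05, 0.4, 0, 0, 0, 0], [-3.05, 0.4, 0, 0, 0, 0], [-3.05, 0.4, 0, 0, 0, 0]],
  ],
)

```text
time_s: 3.23
ee_pos: [0.4236, 0.2149, 0.2174]
eef_rot: [-3.141, -0.0, 2.173]
force: [-0.7, 0.6, 1.0]
grip_width: 0.047
grip_force: 0.0
```

```bash
python3 - <<'E'
from h import *
o=ctrl.get_obs();print(o["time_s"],o["ee_pos"],o["joint_vel"]);print(delta([.425,.213,.136],[np.pi,0,2.174]))
im=snap("scene","s1.png");im2=snap("top","t1.png")
a=cv2.resize(im[190:330,170:300,::-1],None,fx=3,fy=3);b=cv2.resize(im2[190:330,130:260,::-1],None,fx=3,fy=3)
cv2.imwrite("pics/c1.png",np.hstack([a,b]))
E
```

```text
3.2333 [0.42364741 0.2148535  0.21737953] [ 0.0372445  -0.00869639  0.00747413  0.00214881  0.00270945  0.00449045]
[-7.700e-02  3.000e-03  2.713e+00 -2.000e-03 -3.000e-03 -1.300e-02]
```

View pics/c1.png

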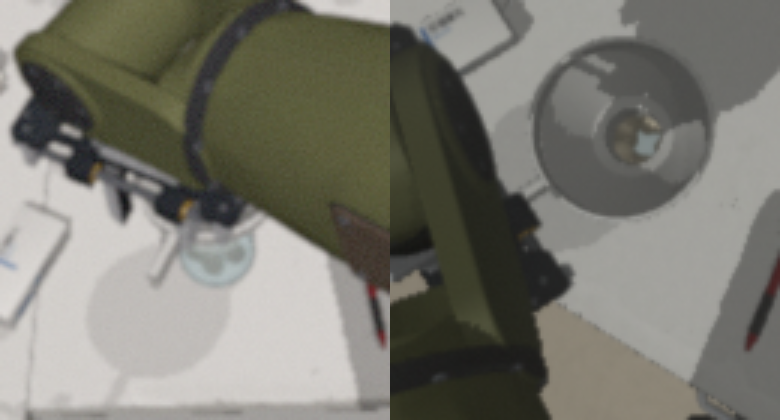

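Request:
step_arm(
  plan=[
    [[0, 0, 1, 0, 0, 0], [0, 0, 2, 0, 0, 0], [0, 0, 2.72, 0, 0, 0], [0, 0, 2.72, 0, 0, 0], [0, 0, 2.72, 0, 0, 0]],
  ],
)

```text
time_s: 3.75
ee_pos: [0.4231, 0.2156, 0.136]
eef_rot: [-3.14, -0.0, 2.175]
force: [0.1, 0.8, 1.0]
grip_width: 0.0467
grip_force: 0.0
```

Request:
step_arm(
  plan=[
    [[0, 0, 0, 0, 0, 0], [0, 0, 0, 0, 0, 0], [0, 0, 0, 0, 0, 0], [0, 0, 0, 0, 0, 0], [0, 0, 0, 0, 0, 0], [0, 0, 0, 0, 0, 0], [0, 0, 0, 0, 0, 0], [0, 0, 0, 0, 0, 0]],
  ],
  grip=0,
  squeeze=35,
)

```text
time_s: 4.42
ee_pos: [0.4239, 0.2148, 0.136]
eef_rot: [3.141, 0.0, 2.174]
force: [-0.6, -0.1, 1.7]
grip_width: 0.0089
grip_force: 35.0
```

Request:
step_arm(
  plan=[
    [[0, 0, -0.2, 0, 0, 0], [0, 0, -0.5, 0, 0, 0], [0, 0, -0.9, 0, 0, 0], [0, 0, -1.4, 0, 0, 0], [0, 0, -1.9, 0, 0, 0], [0, 0, -2.3, 0, 0, 0], [0, 0, -2.3, 0, 0, 0], [0, 0, -2.3, 0, 0, 0]],
  ],
)

```text
time_s: 5.08
ee_pos: [0.424, 0.2148, 0.2054]
eef_rot: [3.14, 0.0, 2.174]
force: [-0.2, -0.7, -1.4]
grip_width: 0.0086
grip_force: 35.0
```

```bash
python3 - <<'E'
from h import *
o=ctrl.get_obs();print(o["time_s"],o["ee_pos"],o["force"],o["moment"],o["grip_width"])
im=snap("scene","s2.png");im2=snap("top","t2.png")
print("fun",fit("funnel",FUN,[.475,.14,.146,2.174],[0,1,2,3]))
print("top",fit("funnel",FUN,[.475,.14,.146,2.174],[0,1],cams=("top",)))
a=cv2.resize(im[150:330,140:300,::-1],None,fx=2.4,fy=2.4);b=cv2.resize(im2[150:330,130:290,::-1],None,fx=2.4,fy=2.4)
cv2.imwrite("pics/c2.png",np.hstack([a,b]))
E
```

```text
5.0833 [0.42395385 0.21481936 0.20539331] [-0.15398977 -0.70558085 -1.44041355] [ 0.06417148  0.07900568 -0.01671854] 0.00855500535169237
fun (array([0.472 , 0.1405, 0.1522, 2.1614]), np.float64(1.104))
top (array([0.4728, 0.1414, 0.146 , 2.174 ]), np.float64(0.12))
```

View pics/c2.png

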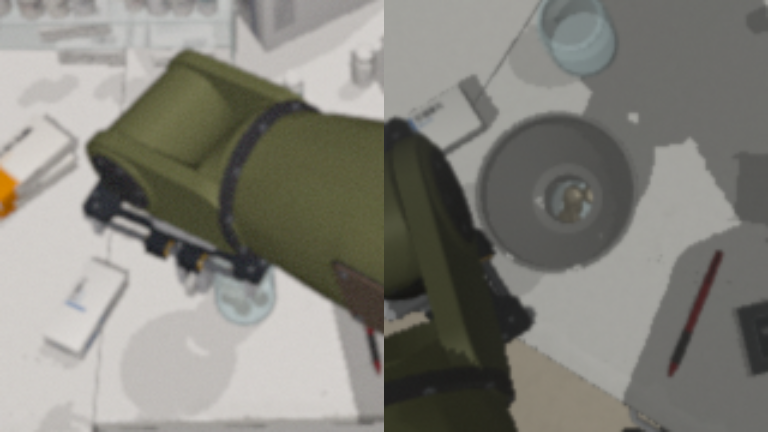

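```bash
python3 - <<'E'
from h import *
print(delta([.5661,.1634,.2054],[np.pi,0,3.066]))
E
```

```text
[-4.102e+00  2.944e+00 -4.300e-02 -9.000e-03 -7.000e-03 -8.521e+00]
```

Request:
step_arm(
  plan=[
    [[-0.3, 0.2, 0, 0, 0, -0.6], [-0.8, 0.6, 0, 0, 0, -1.7], [-1.4, 1.0, 0, 0, 0, -2.8], [-1.9, 1.4, 0, 0, 0, -3.9], [-2.4, 1.75, 0, 0, 0, -5.0], [-2.95, 2.1, 0, 0, 0, -6.1], [-3.45, 2.5, 0, 0, 0, -7.2], [-3.9, 2.8, 0, 0, 0, -8.1]],
  ],
)

```text
time_s: 6.0
ee_pos: [0.5602, 0.1655, 0.2041]
eef_rot: [-3.141, -0.001, 3.028]
force: [-0.3, -0.5, -0.3]
grip_width: 0.0086
grip_force: 35.0
```

Request:
step_arm(
  plan=[
    [[-0.1, 0.05, 0, 0, 0, -0.3], [0, 0, 0, 0, 0, -0.42], [0, 0, 0, 0, 0, -0.42], [0, 0, 0, 0, 0, -0.42]],
  ],
)

```text
time_s: 6.33
ee_pos: [0.5588, 0.1661, 0.2047]
eef_rot: [-3.141, -0.0, 3.065]
force: [-0.2, 0.2, -1.4]
grip_width: 0.0088
grip_force: 35.0
```

```bash
python3 - <<'E'
from h import *
o=ctrl.get_obs();print(o["time_s"],o["ee_pos"],o["eef_rot"],o["qpos"].round(2))
print(delta([.5661,.1634,.2054],[np.pi,0,3.066]))
im=snap("scene","s3.png");im2=snap("top","t3.png")
for z in(.146,):print("top",fit("funnel",FUN,[.654,.157,z,3.066],[0,1,3],cams=("top",)),"sc",fit("funnel",FUN,[.654,.157,z,3.066],[0,1],cams=("scene",)))
print("jar",fit("empty_jar",JAR,[.654,.157,0,0],[0,1],cams=("scene",)))
a=cv2.resize(im[150:330,140:300,::-1],None,fx=2.4,fy=2.4);b=cv2.resize(im2[100:280,130:290,::-1],None,fx=2.4,fy=2.4)
cv2.imwrite("pics/c3.png",np.hstack([a,b]))
E
```

```text
6.3333 [0.55877689 0.1661438  0.20472911] [-3.14145046e+00 -4.75163369e-04  3.06498661e+00] [ 0.23  0.37  1.42  0.    1.34 -1.27]
[-0.25  -0.073 -0.022 -0.001 -0.005 -0.01 ]
top (array([0.6623, 0.1434, 0.146 , 3.6088]), np.float64(0.663)) sc (array([0.6445, 0.1613, 0.146 , 3.066 ]), np.float64(0.864))
jar (array([0.6546, 0.1579, 0.    , 0.    ]), np.float64(0.339))
```

View pics/c3.png

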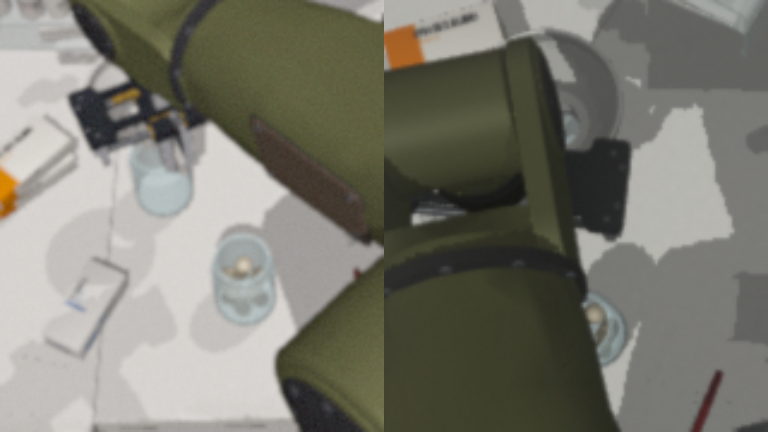

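Request:
step_arm(
  plan=[
    [[-0.25, -0.07, 0, 0, 0, 0], [-0.25, -0.07, 0.2, 0, 0, 0], [-0.25, -0.07, 0.5, 0, 0, 0], [-0.25, -0.07, 0.8, 0, 0, 0], [-0.25, -0.07, 1.0, 0, 0, 0], [-0.25, -0.07, 1.2, 0, 0, 0], [-0.25, -0.07, 1.4, 0, 0, 0], [-0.25, -0.07, 1.4, 0, 0, 0]],
  ],
)

```text
time_s: 7.25
ee_pos: [0.5662, 0.1633, 0.1614]
eef_rot: [-3.141, -0.002, 3.066]
force: [0.5, -1.0, -1.4]
grip_width: 0.0089
grip_force: 35.0
```

```bash
python3 - <<'E'
from h import *
o=ctrl.get_obs();print(o["time_s"],o["ee_pos"],o["eef_rot"],o["force"])
im=snap("scene","s4.png");im2=snap("top","t4.png")
c=np.array(o["ee_pos"])+.088*np.array([.9971,-.0755,0]);c[2]=o["ee_pos"][2]-.0590
for n,I in(("scene",im),("top",im2)):
    I=I.copy()
    for P in (circ(.065,.09)+c,circ(.0215,0)+c,circ(.027,.106)+[.6538,.1568,0],circ(.037,0)+[.6538,.1568,0]):
        for p in P: u=np.round(proj(n,p)).astype(int); I[u[1],u[0]]=[255,0,0]
    if n=="scene": a=I[170:290,150:280]
    else: b=I[90:210,140:270]
cv2.imwrite("pics/c4.png",cv2.resize(np.hstack([a,b])[:,:,::-1],None,fx=3,fy=3,interpolation=cv2.INTER_NEAREST))
E
```

```text
7.25 [0.56617949 0.16330906 0.16138561] [-3.14104620e+00 -1.86631252e-03  3.06602018e+00] [ 0.53497857 -0.9879566  -1.42663744]
```

View pics/c4.png

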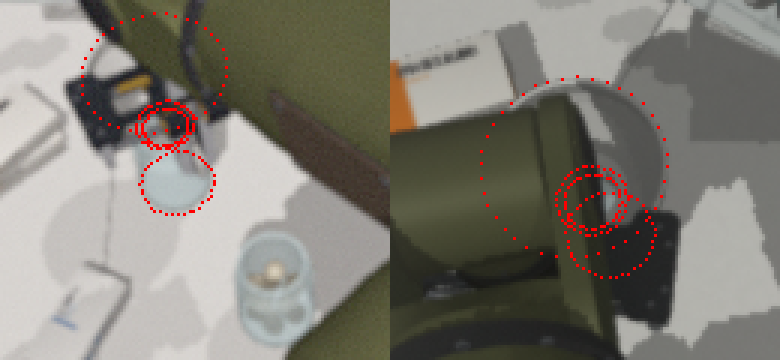

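Request:
step_arm(
  plan=[
    [[0, 0, 0.15, 0, 0, 0], [0, 0, 0.3, 0, 0, 0], [0, 0, 0.45, 0, 0, 0], [0, 0, 0.6, 0, 0, 0], [0, 0, 0.7, 0, 0, 0], [0, 0, 0.8, 0, 0, 0], [0, 0, 0.82, 0, 0, 0], [0, 0, 0.82, 0, 0, 0]],
  ],
)

```text
time_s: 8.02
ee_pos: [0.5666, 0.1634, 0.1381]
eef_rot: [-3.142, -0.0, 3.066]
force: [-0.6, -0.2, -1.3]
grip_width: 0.0083
grip_force: 35.0
```

Request:
step_arm(
  plan=[
    [[0, 0, 0.02, 0, 0, 0], [0, 0, 0.04, 0, 0, 0], [0, 0, 0.06, 0, 0, 0], [0, 0, 0.08, 0, 0, 0], [0, 0, 0.08, 0, 0, 0]],
  ],
)

```text
time_s: 8.43
ee_pos: [0.5667, 0.1634, 0.1361]
eef_rot: [3.141, 0.0, 3.066]
force: [-2.0, -0.2, 1.5]
grip_width: 0.0089
grip_force: 35.0
```

Request:
step_arm(
  plan=[
    [[0, 0, 0, 0, 0, 0], [0, 0, 0, 0, 0, 0], [0, 0, 0, 0, 0, 0], [0, 0, 0, 0, 0, 0]],
  ],
  squeeze=3,
  grip=0.4,
)

```text
time_s: 8.77
ee_pos: [0.5667, 0.1634, 0.1359]
eef_rot: [-3.142, 0.0, 3.066]
force: [-0.2, 0.3, -0.7]
grip_width: 0.0321
grip_force: 0.0
```

Request:
step_arm(
  plan=[
    [[0, 0, -0.7, 0, 0, 0], [0, 0, -1.5, 0, 0, 0], [0, 0, -2.4, 0, 0, 0], [0, 0, -3.4, 0, 0, 0], [1.0, 2.0, -4.2, 0, 0, 0], [2.0, 4.5, -4.5, 0, 0, 0], [2.0, 5.5, -4.5, 0, 0, 0], [2.0, 5.5, -4.5, 0, 0, 0]],
  ],
)

```text
time_s: 9.43
ee_pos: [0.5213, 0.3211, 0.2702]
eef_rot: [3.141, 0.001, 3.065]
force: [0.6, -0.7, -0.0]
grip_width: 0.0378
grip_force: 0.0
```

```bash
python3 - <<'E'
from h import *
o=ctrl.get_obs();print(o["time_s"],o["ee_pos"],o["eef_rot"],o["qpos"].round(3),o["grip_width"])
im=snap("scene","s5.png");im2=snap("top","t5.png")
print("top",fit("funnel",FUN,[.654,.157,.077,3.066],[0,1,3],cams=("top",)),"sc",fit("funnel",FUN,[.654,.157,.077,3.066],[0,1,3],cams=("scene",)))
print("jar",fit("empty_jar",JAR,[.654,.157,0,0],[0,1],cams=("scene",)))
a=cv2.resize(im[150:330,140:300,::-1],None,fx=2.4,fy=2.4);b=cv2.resize(im2[100:280,130:290,::-1],None,fx=2.4,fy=2.4)
cv2.imwrite("pics/c5.png",np.hstack([a,b]))
E
```

```text
9.4333 [0.5212662  0.3211206  0.27019347] [3.14103628e+00 9.04594783e-04 3.06532663e+00] [ 0.492  0.405  1.232 -0.     1.504 -1.002] 0.03776972409163712
no mask funnel scene
top (array([0.6534, 0.1556, 0.077 , 3.0583]), np.float64(0.099)) sc (array([0.654, 0.157, 0.077, 3.066]), np.float64(0.0))
no mask empty_jar scene
jar (array([0.654, 0.157, 0.   , 0.   ]), np.float64(0.0))
```

View pics/c5.png

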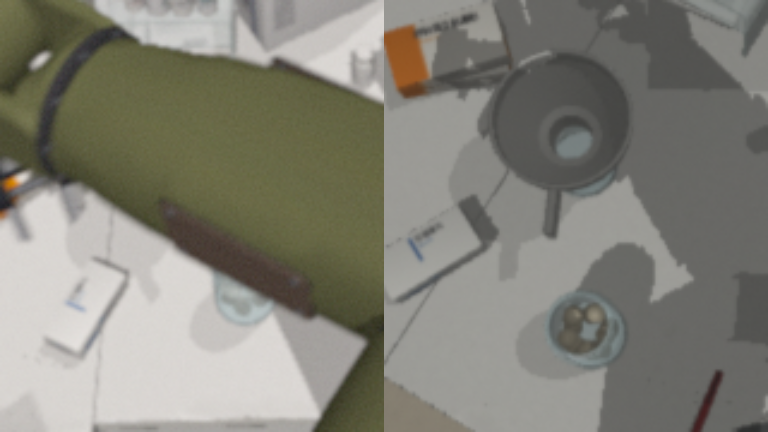

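```bash
cat >> h.py <<'E'
def push_pose(h,tilt,jar,back,z):
    """TCP pose to push a jar at xy along heading h, tool tilted; tool x points backward"""
    hd=np.array([np.cos(h),np.sin(h),0]); zt=hd*np.sin(tilt)-np.array([0,0,np.cos(tilt)]); y=np.array([-hd[1],hd[0],0])
    R=np.c_[np.cross(y,zt),y,zt]; return np.r_[np.array(jar)-back*hd[:2],z],Ro.from_matrix(R).as_euler('xyz'),zt
E
python3 - <<'E'
from h import *
p,e,zt=push_pose(-1.84,np.radians(35),[.6537,.156],.05,.02)
print(p,e,Ro.from_euler('xyz',e).as_matrix().round(2).tolist())
print(delta(p-.15*zt+[0,0,.03],e)); print(delta(p,e,(p-.15*zt+[0,0,.03],e)))
for q in("med_carton_a","bottle_a"):
    for l in ctrl.place_of(q,"top"): print(q,l["confidence"],onz("top",l["at"],0).round(3))
E
```

```text
[0.66699819 0.20419915 0.02      ] [3.14159265 0.61086524 1.30159265] [[0.22, 0.96, -0.15], [0.79, -0.27, -0.55], [-0.57, 0.0, -0.82]]
[-5.661 -0.642  3.201  5.122 -4.217 16.266]
[ 0.574 -0.     5.819  0.     0.     0.   ]
med_carton_a 0.76 [ 0.421 -0.156  0.   ]
med_carton_a 0.6 [ 0.566 -0.126  0.   ]
bottle_a 0.66 [ 0.67  -0.154  0.   ]
bottle_a 0.47 [ 0.679 -0.056  0.   ]
bottle_a 0.34 [ 0.533 -0.087  0.   ]
```

Request:
step_arm(
  plan=[
    [[-0.5, 0, 0, 0.3, -0.26, 1.0], [-1, 0, 0, 0.64, -0.53, 2.03], [-1.5, 0, 0, 0.96, -0.8, 3.05], [-2, 0, 0, 1.28, -1.05, 4.07], [-2.5, 0, 0, 1.6, -1.3, 5.1], [-3, -0.1, 0, 1.92, -1.6, 6.1], [-3.5, -0.2, 0, 2.24, -1.85, 7.1], [-4, -0.3, 0, 2.56, -2.1, 8.13]],
  ],
)

```text
time_s: 10.45
ee_pos: [0.6419, 0.2999, 0.2695]
eef_rot: [-2.99, 0.303, 2.223]
force: [-0.6, 0.0, 0.4]
grip_width: 0.0374
grip_force: 0.0
```

```bash
python3 - <<'E'
from h import *
p,e,zt=push_pose(-1.84,np.radians(35),[.6537,.156],.05,.02)
o=ctrl.get_obs();print(o["time_s"],o["ee_pos"],o["eef_rot"],o["qpos"].round(2))
print(delta(p-.15*zt+[0,0,.03],e))
E
```

```text
10.45 [0.64191515 0.29992409 0.26950434] [-2.98967227  0.30339779  2.22256262] [ 0.51  0.74  0.76 -0.32  1.74 -0.16]
[-0.287  1.525  3.272  2.539 -2.107  8.07 ]
```

Request:
step_arm(
  plan=[
    [[0, 0.2, 0.2, 0.3, -0.26, 1.0], [0, 0.4, 0.4, 0.64, -0.53, 2.03], [0, 0.6, 0.6, 0.96, -0.8, 3.05], [0, 0.8, 0.8, 1.28, -1.05, 4.07], [0, 1.0, 1.0, 1.6, -1.3, 5.1], [0, 1.3, 1.3, 1.92, -1.6, 6.1], [-0.2, 1.5, 1.6, 2.24, -1.85, 7.1], [-0.29, 1.52, 2, 2.54, -2.11, 8.07]],
  ],
  grip=0.5,
)

```text
time_s: 11.12
ee_pos: [0.6732, 0.2911, 0.2002]
eef_rot: [3.14, 0.611, 1.305]
force: [0.2, -0.3, 1.9]
grip_width: 0.0469
grip_force: 0.0
```

```bash
python3 - <<'E'
from h import *
p,e,zt=push_pose(-1.84,np.radians(35),[.6537,.156],.05,.02)
o=ctrl.get_obs();print(o["time_s"],o["ee_pos"],o["eef_rot"],o["qpos"].round(2))
print(delta(p-.15*zt+[0,0,.03],e))
E
```

```text
11.1167 [0.67320349 0.29113709 0.20016476] [3.1401989  0.61124835 1.30538474] [ 0.51  1.17  0.24 -0.51  2.13  0.59]
[0.536 0.57  0.736 0.034 0.004 0.03 ]
```

```bash
python3 - <<'E'
from h import *
p,e,zt=push_pose(-1.84,np.radians(35),[.6537,.156],.05,.02)
print(delta(p-.08*zt,e));print(delta(p,e))
E
```

```text
[1.111 0.561 3.888 0.034 0.004 0.03 ]
[1.112e+00 5.510e-01 6.555e+00 3.400e-02 4.000e-03 3.000e-02]
```

Request:
step_arm(
  plan=[
    [[0.4, 0.2, 1.0, 0.03, 0, 0.03], [0.8, 0.4, 1.9, 0.03, 0, 0.03], [1.1, 0.55, 2.8, 0.03, 0, 0.03], [1.11, 0.55, 3.5, 0.03, 0, 0.03], [1.11, 0.55, 4, 0.03, 0, 0.03], [1.11, 0.55, 4, 0.03, 0, 0.03], [1.11, 0.55, 4, 0.03, 0, 0.03]],
  ],
)

```text
time_s: 11.7
ee_pos: [0.6796, 0.248, 0.0874]
eef_rot: [3.138, 0.605, 1.304]
force: [0.1, 0.5, 0.1]
grip_width: 0.0472
grip_force: 0.0
```

```bash
python3 - <<'E'
from h import *
p,e,zt=push_pose(-1.84,np.radians(35),[.6537,.156],.05,.02)
o=ctrl.get_obs();print(o["time_s"],o["ee_pos"],o["eef_rot"],o["qpos"].round(2),o["force"])
print(delta(p,e))
im=snap("scene","s6.png");im2=snap("top","t6.png")
a=cv2.resize(im[120:300,100:300,::-1],None,fx=2,fy=2);b=cv2.resize(im2[60:240,100:300,::-1],None,fx=2,fy=2)
cv2.imwrite("pics/c6.png",np.hstack([a,b]))
E
```

```text
11.7 [0.67958572 0.2480024  0.08743857] [3.13798623 0.60526201 1.30446903] [ 0.46  1.12  0.58 -0.46  1.84  0.69] [0.11377275 0.48776686 0.0957864 ]
[ 0.03  -0.03   2.713  0.05  -0.054  0.022]
```

View pics/c6.png

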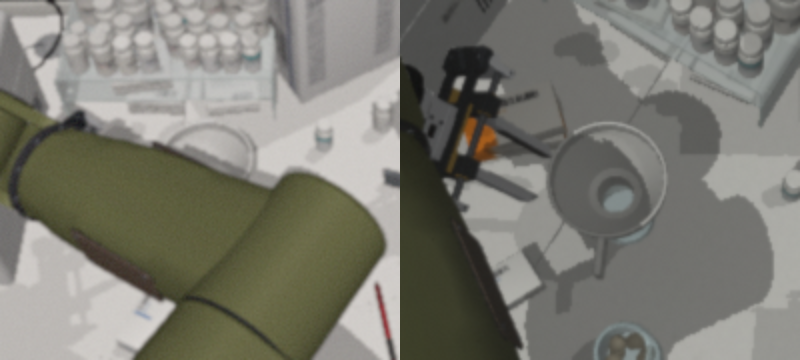

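Request:
step_arm(
  plan=[
    [[0, 0, 0.5, 0.03, 0, 0.02], [0, 0, 1.0, 0.05, -0.05, 0.02], [0, 0, 1.5, 0.05, -0.05, 0.02], [0, 0, 2.0, 0.05, -0.05, 0.02], [0, 0, 2.4, 0.05, -0.05, 0.02], [0, 0, 2.65, 0.05, -0.05, 0.02], [0, 0, 2.7, 0.05, -0.05, 0.02], [0, 0, 2.7, 0.05, -0.05, 0.02]],
  ],
)

```text
time_s: 12.47
ee_pos: [0.6679, 0.205, 0.021]
eef_rot: [3.14, 0.61, 1.303]
force: [0.4, 0.6, 0.2]
grip_width: 0.0472
grip_force: 0.0
```

```bash
python3 - <<'E'
from h import *
o=ctrl.get_obs();print(o["time_s"],o["ee_pos"],o["eef_rot"],o["qpos"].round(2),o["force"],o["grip_width"])
seat=np.array([.5342,-.0802]);d=np.array([np.cos(-1.6467),np.sin(-1.6467)])
for j,b in(([.6537,.156],.04),(seat-.05*d,.038),(seat-.02*d,.038),(seat,.038),(seat,.035)):
    p,e,zt=push_pose(-1.84,np.radians(35),j,b,.02); print(p.round(4),delta(p,e))
ctrl.camera("top")
print(fit("funnel",FUN,[.654,.157,.077,3.066],[0,1,3],cams=("top",)))
E
```

```text
12.4667 [0.66786032 0.20504602 0.02102119] [3.14032426 0.60955894 1.30293126] [ 0.42  1.09  0.78 -0.46  1.67  0.73] [0.38033115 0.63589302 0.21971499] 0.0471641777872734
[0.6643 0.1946 0.02  ] [-0.282 -0.021  0.239  0.019 -0.012  0.01 ]
[0.5481 0.0063 0.02  ] [-6.085 -2.102  4.288  0.019 -0.012  0.01 ]
[ 0.5458 -0.0236  0.02  ] [-6.89  -1.912  4.85   0.019 -0.012  0.01 ]
[ 0.5443 -0.0436  0.02  ] [-7.427 -1.785  5.225  0.019 -0.012  0.01 ]
[ 0.5435 -0.0465  0.02  ] [-7.509 -1.785  5.282  0.019 -0.012  0.01 ]
(array([0.6529, 0.1548, 0.077 , 3.0508]), np.float64(0.082))
```

Request:
step_arm(
  plan=[
    [[-0.08, -0.03, 0.055, 0, 0, 0], [-0.2, -0.07, 0.14, 0, 0, 0], [-0.35, -0.12, 0.25, 0, 0, 0], [-0.55, -0.19, 0.39, 0, 0, 0], [-0.75, -0.26, 0.53, 0, 0, 0], [-0.94, -0.33, 0.67, 0, 0, 0], [-1.14, -0.39, 0.8, 0, 0, 0], [-1.34, -0.46, 0.94, 0, 0, 0]],
  ],
)

```text
time_s: 13.23
ee_pos: [0.6411, 0.1608, 0.0207]
eef_rot: [3.14, 0.609, 1.303]
force: [1.5, 3.1, 0.6]
grip_width: 0.0466
grip_force: 2.7
```

```bash
cat > st.py <<'E'
from h import *
o=ctrl.get_obs();print(o["time_s"],o["ee_pos"],o["eef_rot"],o["force"],o["grip_width"])
ctrl.camera("top")
X,c=fit("funnel",FUN,list(o["ee_pos"][:2]-.04*np.array([.266,.964]))+[.077,3.066],[0,1,3],cams=("top",));print(X,c)
seat=np.array([.5342,-.0802]);d=np.array([np.cos(-1.6467),np.sin(-1.6467)]);off=o["ee_pos"][:2]-X[:2];print("off",off)
for k in(.05,.02,0,-.004):
    p=np.r_[seat-k*d+off,.02]; print(k,delta(p,push_pose(-1.84,np.radians(35),[0,0],0,0)[1]))
E
python3 st.py
```

```text
13.2333 [0.6410555  0.16083532 0.02067516] [3.14018443 0.60888056 1.30325536] [1.52958841 3.14779321 0.64730036] 0.046643203632534457
[0.6293 0.1254 0.077  2.9516] 0.083
off [0.0117555  0.03543532]
0.05 [-4.731 -1.561  3.338  0.011 -0.009  0.008]
0.02 [-5.535 -1.37   3.9    0.011 -0.009  0.008]
0 [-6.072 -1.243  4.275  0.011 -0.009  0.008]
-0.004 [-6.179 -1.218  4.35   0.011 -0.009  0.008]
```

Request:
step_arm(
  plan=[
    [[-0.12, -0.04, 0.08, 0, 0, 0], [-0.28, -0.09, 0.2, 0, 0, 0], [-0.47, -0.155, 0.33, 0, 0, 0], [-0.67, -0.22, 0.47, 0, 0, 0], [-0.87, -0.29, 0.61, 0, 0, 0], [-1.07, -0.35, 0.755, 0, 0, 0], [-1.27, -0.42, 0.9, 0, 0, 0], [-1.47, -0.485, 1.04, 0, 0, 0]],
  ],
)

```text
time_s: 14.0
ee_pos: [0.6131, 0.1127, 0.0205]
eef_rot: [3.139, 0.609, 1.303]
force: [3.0, 4.8, 3.2]
grip_width: 0.047
grip_force: 2.9
```

Request:
step_arm(
  plan=[
    [[-0.2, -0.066, 0.14, 0, 0, 0], [-0.4, -0.13, 0.28, 0, 0, 0], [-0.6, -0.2, 0.425, 0, 0, 0], [-0.8, -0.265, 0.565, 0, 0, 0], [-1.0, -0.33, 0.705, 0, 0, 0], [-1.2, -0.395, 0.845, 0, 0, 0], [-1.4, -0.46, 0.99, 0, 0, 0], [-1.5, -0.495, 1.06, 0, 0, 0]],
  ],
)

```text
time_s: 14.67
ee_pos: [0.5842, 0.0631, 0.0203]
eef_rot: [3.139, 0.609, 1.303]
force: [2.5, 4.3, 3.5]
grip_width: 0.0472
grip_force: 3.3
```

```bash
python3 st.py
```

```text
14.6667 [0.58416667 0.06311604 0.0203356 ] [3.13941624 0.60926738 1.30260672] [2.48725944 4.31081915 3.51039773] 0.04720089539918837
[0.5739 0.0279 0.077  2.957 ] 0.091
off [0.01026667 0.03521604]
0.05 [-1.787 -0.638  1.258  0.017 -0.007  0.008]
0.02 [-2.592 -0.447  1.82   0.017 -0.007  0.008]
0 [-3.128 -0.32   2.195  0.017 -0.007  0.008]
-0.004 [-3.235 -0.295  2.27   0.017 -0.007  0.008]
```

Request:
step_arm(
  plan=[
    [[-0.15, -0.05, 0.1, 0, 0, 0], [-0.35, -0.12, 0.24, 0, 0, 0], [-0.6, -0.21, 0.42, 0, 0, 0], [-0.85, -0.3, 0.6, 0, 0, 0], [-1.1, -0.39, 0.775, 0, 0, 0], [-1.35, -0.48, 0.95, 0, 0, 0], [-1.6, -0.57, 1.13, 0, 0, 0], [-1.79, -0.64, 1.26, 0, 0, 0]],
  ],
)

```text
time_s: 15.43
ee_pos: [0.5486, 0.0052, 0.0199]
eef_rot: [3.139, 0.609, 1.303]
force: [4.5, 4.9, 4.5]
grip_width: 0.0469
grip_force: 3.3
```

```bash
python3 st.py; python3 -c "
from h import *
ctrl.camera('scene');print(tray());print('sc',fit('funnel',FUN,[.539,-.03,.077,2.96],[0,1,3]))"
```

```text
15.4333 [0.54861516 0.0051782  0.01992042] [3.13918573 0.60917573 1.30277715] [4.45103332 4.8682634  4.48982939] 0.04691878029008078
[ 0.5375 -0.0302  0.077   2.9609] 0.081
off [0.01111516 0.0353782 ]
0.05 [ 0.013  0.027 -0.017  0.015 -0.005  0.007]
0.02 [-0.791  0.218  0.546  0.015 -0.005  0.007]
0 [-1.328  0.345  0.921  0.015 -0.005  0.007]
-0.004 [-1.435  0.37   0.996  0.015 -0.005  0.007]
(array([ 0.53401064, -0.08238473, -1.65263916]), array([ 1.7,  1.4, -0.5, -0.9,  2.4,  0.6,  0.4, -1. , -2. , -0.5, -0.2,
        0.6]))
no mask funnel scene
sc (array([ 0.5375, -0.0303,  0.077 ,  2.9563]), np.float64(0.081))
```

Final leg, slow, watching the force for the V‑stop.

Request:
step_arm(
  plan=[
    [[-0.08, 0.02, 0.055, 0, 0, 0], [-0.2, 0.055, 0.14, 0, 0, 0], [-0.35, 0.095, 0.24, 0, 0, 0], [-0.5, 0.135, 0.345, 0, 0, 0], [-0.65, 0.18, 0.45, 0, 0, 0], [-0.8, 0.215, 0.555, 0, 0, 0], [-0.95, 0.255, 0.66, 0, 0, 0], [-1.05, 0.28, 0.73, 0, 0, 0]],
  ],
)

```text
time_s: 16.65
ee_pos: [0.546, -0.0347, 0.0195]
eef_rot: [3.141, 0.61, 1.303]
force: [0.3, 2.2, -1.1]
grip_width: 0.0473
grip_force: 1.6
```

Request:
step_arm(
  plan=[
    [[-0.07, 0.02, 0.05, 0, 0, 0], [-0.14, 0.035, 0.1, 0, 0, 0], [-0.2, 0.05, 0.14, 0, 0, 0], [-0.25, 0.06, 0.175, 0, 0, 0], [-0.28, 0.067, 0.195, 0, 0, 0], [-0.28, 0.067, 0.195, 0, 0, 0]],
  ],
)

```text
time_s: 17.15
ee_pos: [0.5454, -0.0445, 0.0196]
eef_rot: [3.141, 0.61, 1.303]
force: [0.4, 1.3, -1.3]
grip_width: 0.0475
grip_force: 1.1
```

```bash
python3 st.py
```

```text
17.15 [ 0.54541884 -0.04449387  0.01963505] [3.14105784 0.61013611 1.30331093] [ 0.35124817  1.28451705 -1.33511857] 0.04747654817966533
[ 0.5336 -0.0802  0.077   2.9562] 0.27
off [0.01181884 0.03570613]
0.05 [ 1.336 -0.297 -0.948  0.015 -0.006  0.014]
0.02 [ 0.532 -0.107 -0.385  0.015 -0.006  0.014]
0 [-0.005  0.02  -0.01   0.015 -0.006  0.014]
-0.004 [-0.112  0.045  0.065  0.015 -0.006  0.014]
```

Request:
step_arm(
  plan=[
    [[-0.03, 0.006, 0.02, 0, 0, 0], [-0.06, 0.013, 0.04, 0, 0, 0], [-0.09, 0.02, 0.06, 0, 0, 0], [-0.09, 0.02, 0.06, 0, 0, 0]],
  ],
)

```text
time_s: 17.58
ee_pos: [0.5459, -0.0463, 0.0197]
eef_rot: [3.139, 0.607, 1.303]
force: [3.1, 12.8, -1.7]
grip_width: 0.0468
grip_force: 5.8
```

Request:
step_arm(
  plan=[
    [[0.1, 0, -0.07, 0, 0, 0], [0.4, 0, -0.28, 0, 0, 0], [0.9, 0, -0.65, 0, 0, 0], [1.3, 0, -1.5, 0, 0, 0], [1.3, 0, -2.8, 0, 0, 0], [1.3, 0, -4.1, 0, 0, 0], [1.0, 0, -5.4, 0, 0, 0], [0.2, 0, -6.7, 0, 0, 0]],
  ],
)

```text
time_s: 18.25
ee_pos: [0.5765, 0.0707, 0.1777]
eef_rot: [-3.14, 0.611, 1.307]
force: [0.2, -0.6, 0.5]
grip_width: 0.0472
grip_force: 0.0
```

```bash
python3 - <<'E'
from h import *
pi=np.pi
o=ctrl.get_obs();print(o["time_s"],o["ee_pos"],o["eef_rot"],o["qpos"].round(2))
print(delta([.53,-.1,.38],[pi,.3,.6])); print(delta([.515,-.326,.35],[pi,0,-.078]))
im=snap("top","t7.png")
x,r=tray();print(x.round(4),r)
print(fit("funnel",FUN,[.534,-.081,.077,2.96],[0,1,3],cams=("top",)))
for l in ctrl.place_of("tray_bar","top"): print(l["confidence"],onz("top",l["at"],.228))
E
```

```text
18.25 [0.57646516 0.07067115 0.17770206] [-3.13991912  0.61079933  1.30684387] [ 0.29  0.6   1.27 -0.51  1.62  0.62]
[-8.697 -0.015 -2.142  2.965  2.848  6.083]
[-14.188   1.477   2.92    4.017   4.869  12.778]
[ 0.5383 -0.0792 -1.6672] [-0.   1.1 -0.7 -1.7  0.6  0.1  1.5  0.1 -3.2 -0.1  0.2  0.7]
(array([ 0.5337, -0.0809,  0.077 ,  2.9436]), np.float64(0.271))
0.81 [ 0.5160286  -0.32271193  0.228     ]
0.49 [ 0.62261164 -0.04279862  0.228     ]
```

Request:
step_arm(
  plan=[
    [[-0.7, 0, -1.1, 0, 0, 0], [-1.5, 0, -2.2, 0.3, 0.35, 1.0], [-2.3, 0, -3.3, 0.6, 0.75, 2.0], [-3.0, 0, -4.4, 1.0, 1.15, 3.0], [-3.8, 0, -5.5, 1.3, 1.55, 4.0], [-5.0, 0, -4.7, 1.6, 1.95, 5.0], [-6.0, 0, -3.9, 1.9, 2.3, 6.1], [-7.1, 0, -3.2, 2.25, 2.7, 7.1]],
  ],
)

```text
time_s: 19.37
ee_pos: [0.5446, -0.0485, 0.3766]
eef_rot: [3.03, 0.265, 0.498]
force: [1.0, -0.4, -0.6]
grip_width: 0.047
grip_force: 0.0
```

```bash
python3 - <<'E'
from h import *
o=ctrl.get_obs();print(o["time_s"],o["ee_pos"],o["eef_rot"],o["qpos"].round(2))
print(delta([.515,-.325,.35],[np.pi,0,-.078]))
E
```

```text
19.3667 [ 0.54457058 -0.0484933   0.37660968] [3.029708   0.26489358 0.49779231] [-0.04  0.34  1.1  -0.24  1.86  0.97]
[-4.851  7.33   3.073  1.761  2.152  5.602]
```

Request:
step_arm(
  plan=[
    [[-0.6, 0.9, 0.38, 0.22, 0.27, 0.7], [-1.2, 1.8, 0.76, 0.44, 0.54, 1.4], [-1.8, 2.75, 1.15, 0.66, 0.8, 2.1], [-2.4, 3.65, 1.53, 0.88, 1.07, 2.8], [-3.0, 4.6, 1.9, 1.1, 1.34, 3.5], [-3.6, 5.5, 2.3, 1.32, 1.6, 4.2], [-4.2, 6.4, 2.7, 1.54, 1.88, 4.9], [-4.85, 7.33, 3.07, 1.76, 2.15, 5.6]],
  ],
  grip=0.35,
)

```text
time_s: 20.03
ee_pos: [0.5163, -0.3257, 0.3503]
eef_rot: [-3.141, 0.001, -0.077]
force: [0.6, -0.5, -0.7]
grip_width: 0.0331
grip_force: 0.0
```

Request:
step_arm(
  plan=[
    [[0, 0, 0, 0, 0, 0], [0, 0, 0, 0, 0, 0], [0, 0, 0, 0, 0, 0]],
  ],
)

```text
time_s: 20.28
ee_pos: [0.5169, -0.3237, 0.3509]
eef_rot: [3.141, 0.002, -0.072]
force: [-0.2, 0.5, 0.8]
grip_width: 0.0323
grip_force: 0.0
```

```bash
python3 - <<'E'
from h import *
o=ctrl.get_obs();print(o["time_s"],o["ee_pos"],o["eef_rot"],o["qpos"].round(2))
print(delta([.515,-.325,.209],[np.pi,0,-.078]))
im=snap("top","t8.png");im2=snap("scene","s8.png")
for n in("top","scene"):
  for q,z in(("tray_bar",.228),("tray_lip",.206),("tray_hinge",.206)): print(n,q,[(round(l["confidence"],2),onz(n,l["at"],z).round(4)) for l in ctrl.place_of(q,n)[:2]])
cv2.imwrite("pics/c8.png",np.vstack([cv2.resize(im[140:280,280:480,::-1],None,fx=2.1,fy=2.1),cv2.resize(im2[90:230,240:440,::-1],None,fx=2.1,fy=2.1)]))
E
```

```text
20.2833 [ 0.51688589 -0.32374129  0.35087408] [ 3.14082944e+00  2.26219916e-03 -7.23777259e-02] [-0.62  0.39  1.08 -0.    1.68  1.02]
[-0.049  0.043  4.729  0.007  0.022  0.054]
top tray_bar [(0.8, array([ 0.5208, -0.3217,  0.228 ])), (0.31, array([ 0.6233, -0.0362,  0.228 ]))]
top tray_lip [(0.91, array([ 0.5309, -0.0963,  0.206 ]))]
top tray_hinge [(0.69, array([ 0.5264, -0.1545,  0.206 ])), (0.47, array([ 0.5281, -0.2631,  0.206 ]))]
scene tray_bar [(0.78, array([ 0.5163, -0.3243,  0.228 ]))]
scene tray_lip [(0.69, array([ 0.5375, -0.0988,  0.206 ]))]
scene tray_hinge [(0.9, array([ 0.5337, -0.1604,  0.206 ])), (0.35, array([0.3777, 0.1819, 0.206 ]))]
```

View pics/c8.png

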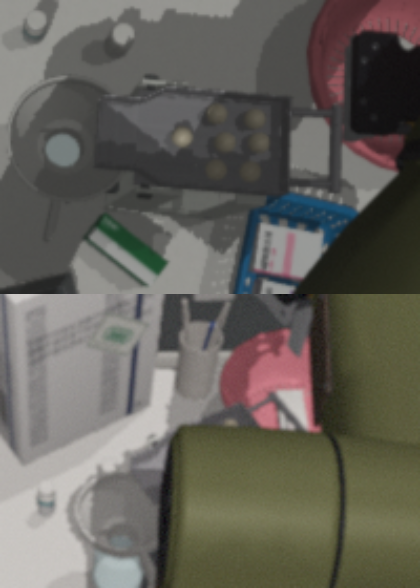

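Request:
step_arm(
  plan=[
    [[0, 0, 1.0, 0, 0, 0.05], [0, 0, 2.0, 0, 0, 0.05], [0, 0, 3.0, 0, 0, 0.05], [0, 0, 3.8, 0, 0, 0.05], [0, 0, 4.4, 0, 0, 0.05], [0, 0, 4.73, 0, 0, 0.05], [0, 0, 4.73, 0, 0, 0.05]],
  ],
)

```text
time_s: 21.27
ee_pos: [0.5162, -0.3236, 0.2075]
eef_rot: [-3.141, 0.004, -0.078]
force: [1.0, -0.4, -0.1]
grip_width: 0.033
grip_force: 0.0
```

Request:
step_arm(
  plan=[
    [[0, 0, 0, 0, 0, 0], [0, 0, 0, 0, 0, 0], [0, 0, 0, 0, 0, 0], [0, 0, 0, 0, 0, 0], [0, 0, 0, 0, 0, 0], [0, 0, 0, 0, 0, 0]],
  ],
  grip=0,
  squeeze=12,
)

```text
time_s: 21.77
ee_pos: [0.517, -0.3251, 0.2107]
eef_rot: [3.138, -0.001, -0.078]
force: [-0.1, -4.9, 1.9]
grip_width: 0.0107
grip_force: 12.0
```

```bash
python3 - <<'E'
from h import *
o=ctrl.get_obs();print(o["time_s"],o["ee_pos"],o["eef_rot"],o["force"],o["grip_width"])
yaw=-1.65;d=np.array([np.cos(yaw),np.sin(yaw),0])
p=np.array(o["ee_pos"])
for th in np.arange(0.05,.56,.05):
    a0=np.arctan2(22,175)
    t=p+d*.1764*(np.cos(a0+th)-np.cos(a0))+np.array([0,0,.1764*(np.sin(a0+th)-np.sin(a0))])
    print(round(th,2),delta(t,o["eef_rot"])[:3])
E
```

```text
21.7667 [ 0.51697621 -0.32506726  0.21066304] [ 3.13808065e+00 -7.84588912e-04 -7.83901668e-02] [-0.07917096 -4.9095179   1.94077585] 0.01069229058010643
0.05 [ 0.    -0.043 -0.291]
0.1 [ 0.001 -0.1   -0.579]
0.15 [ 0.001 -0.172 -0.864]
0.2 [ 1.000e-03 -2.580e-01 -1.145e+00]
0.25 [ 1.000e-03 -3.580e-01 -1.422e+00]
0.3 [ 0.002 -0.471 -1.693]
0.35 [ 0.002 -0.598 -1.958]
0.4 [ 2.000e-03 -7.380e-01 -2.217e+00]
0.45 [ 0.003 -0.891 -2.468]
0.5 [ 0.003 -1.056 -2.711]
0.55 [ 0.003 -1.233 -2.946]
```

Request:
step_arm(
  plan=[
    [[0, -0.01, -0.08, 0, 0, 0], [0, -0.025, -0.18, 0, 0, 0], [0, -0.045, -0.3, 0, 0, 0], [0, -0.07, -0.43, 0, 0, 0], [0, -0.095, -0.56, 0, 0, 0], [0, -0.125, -0.68, 0, 0, 0], [0, -0.15, -0.78, 0, 0, 0], [0, -0.172, -0.864, 0, 0, 0]],
  ],
)

```text
time_s: 22.43
ee_pos: [0.5173, -0.3201, 0.2365]
eef_rot: [3.138, -0.001, -0.079]
force: [1.5, -6.3, 0.2]
grip_width: 0.0107
grip_force: 12.0
```

Request:
step_arm(
  plan=[
    [[0, -0.01, -0.035, 0, 0, 0], [0, -0.02, -0.07, 0, 0, 0], [0, -0.032, -0.105, 0, 0, 0], [0, -0.043, -0.14, 0, 0, 0], [0, -0.054, -0.175, 0, 0, 0], [0, -0.065, -0.21, 0, 0, 0], [0, -0.076, -0.246, 0, 0, 0], [0, -0.086, -0.281, 0, 0, 0]],
  ],
)

```text
time_s: 23.1
ee_pos: [0.5175, -0.3176, 0.2448]
eef_rot: [3.138, -0.001, -0.079]
force: [0.9, -7.1, 0.1]
grip_width: 0.0104
grip_force: 12.0
```

```bash
cat > pl.py <<'E'
from h import *
o=ctrl.get_obs();print(o["time_s"],o["ee_pos"],o["force"],o["grip_width"], "th",np.arcsin((o["ee_pos"][2]-.2107+.022)/.1764)-.125)
ctrl.camera("top");ctrl.camera("scene")
for n in("top","scene"):
    l=[x for x in ctrl.place_of("pill_1",n) if x["confidence"]>.2]
    print(n,[(np.round(x["at"]).astype(int).tolist(),round(x["confidence"],2)) for x in l])
print("lip",proj("top",[.5322,-.1,.2]),"hinge",proj("top",[.528,-.153,.21]),"jar",proj("top",[.534,-.081,.03]), proj("scene",[.534,-.081,.03]))
E
python3 pl.py
```

```text
23.1 [ 0.51747094 -0.31758353  0.24480347] [ 0.88248509 -7.1302282   0.1382886 ] 0.01044111228917416 th 0.1986686911427985
top [([309, 205], 0.55), ([310, 207], 0.5), ([309, 216], 0.48), ([303, 211], 0.48), ([305, 197], 0.39)]
scene [([300, 213], 0.55)]
lip [323.74041145 203.48873917] hinge [350.49982015 205.11954952] jar [307.31955856 214.06362728] [296.51943839 219.28661487]
```

Request:
step_arm(
  plan=[
    [[0, 0.0, -0.035, 0, 0, 0], [0, -0.01, -0.07, 0, 0, 0], [0, -0.02, -0.105, 0, 0, 0], [0, -0.025, -0.14, 0, 0, 0], [0, -0.03, -0.175, 0, 0, 0], [0, -0.04, -0.21, 0, 0, 0], [0, -0.05, -0.245, 0, 0, 0], [0, -0.06, -0.277, 0, 0, 0]],
  ],
)

```text
time_s: 23.97
ee_pos: [0.5176, -0.3149, 0.2526]
eef_rot: [3.139, 0.0, -0.078]
force: [1.6, -4.3, -0.2]
grip_width: 0.0106
grip_force: 12.0
```

```bash
python3 pl.py
```

```text
23.9667 [ 0.51762492 -0.31492794  0.25255424] [ 1.61457677 -4.32255859 -0.24083092] 0.010552211477099198 th 0.24539694282913688
top [([308, 218], 0.61), ([315, 205], 0.5), ([306, 206], 0.48)]
scene []
lip [323.74041145 203.48873917] hinge [350.49982015 205.11954952] jar [307.31955856 214.06362728] [296.51943839 219.28661487]
```

Request:
step_arm(
  plan=[
    [[0, -0.01, -0.034, 0, 0, 0], [0, -0.025, -0.068, 0, 0, 0], [0, -0.04, -0.102, 0, 0, 0], [0, -0.055, -0.136, 0, 0, 0], [0, -0.068, -0.17, 0, 0, 0], [0, -0.08, -0.204, 0, 0, 0], [0, -0.095, -0.238, 0, 0, 0], [0, -0.11, -0.271, 0, 0, 0]],
  ],
)

```text
time_s: 24.83
ee_pos: [0.5179, -0.3117, 0.2606]
eef_rot: [3.139, 0.0, -0.078]
force: [1.4, -6.2, 0.5]
grip_width: 0.0106
grip_force: 12.0
```

Request:
step_arm(
  plan=[
    [[0, -0.015, -0.033, 0, 0, 0], [0, -0.03, -0.066, 0, 0, 0], [0, -0.047, -0.1, 0, 0, 0], [0, -0.063, -0.133, 0, 0, 0], [0, -0.079, -0.166, 0, 0, 0], [0, -0.095, -0.2, 0, 0, 0], [0, -0.11, -0.232, 0, 0, 0], [0, -0.125, -0.265, 0, 0, 0]],
  ],
)

```text
time_s: 25.5
ee_pos: [0.5181, -0.3081, 0.2687]
eef_rot: [3.139, 0.0, -0.078]
force: [1.3, -5.8, 1.1]
grip_width: 0.0106
grip_force: 12.0
```

```bash
python3 pl.py; python3 - <<'E'
from h import *
a=ctrl.camera("top");b=ctrl.camera("scene")
cv2.imwrite("pics/c9.png",np.hstack([cv2.resize(a[150:270,270:410,::-1],None,fx=2.8,fy=2.8,interpolation=cv2.INTER_CUBIC),cv2.resize(b[130:250,250:390,::-1],None,fx=2.8,fy=2.8,interpolation=cv2.INTER_CUBIC)]))
E
```

```text
25.5 [ 0.51810058 -0.30809902  0.26868005] [ 1.25105957 -5.8416092   1.06574562] 0.010569357729591037 th 0.3455781478196084
top [([308, 209], 0.59), ([310, 217], 0.51), ([313, 208], 0.51)]
scene [([298, 209], 0.5)]
lip [323.74041145 203.48873917] hinge [350.49982015 205.11954952] jar [307.31955856 214.06362728] [296.51943839 219.28661487]
```

Request:
step_arm(
  plan=[
    [[0, -0.015, -0.032, 0, 0, 0], [0, -0.03, -0.065, 0, 0, 0], [0, -0.047, -0.097, 0, 0, 0], [0, -0.063, -0.13, 0, 0, 0], [0, -0.08, -0.162, 0, 0, 0], [0, -0.096, -0.194, 0, 0, 0], [0, -0.113, -0.227, 0, 0, 0], [0, -0.13, -0.259, 0, 0, 0]],
  ],
)

```text
time_s: 26.47
ee_pos: [0.5184, -0.3041, 0.2765]
eef_rot: [3.139, 0.0, -0.078]
force: [0.8, -6.3, 1.4]
grip_width: 0.0106
grip_force: 12.0
```

Request:
step_arm(
  plan=[
    [[0, -0.017, -0.031, 0, 0, 0], [0, -0.035, -0.063, 0, 0, 0], [0, -0.053, -0.094, 0, 0, 0], [0, -0.071, -0.126, 0, 0, 0], [0, -0.089, -0.157, 0, 0, 0], [0, -0.107, -0.188, 0, 0, 0], [0, -0.125, -0.22, 0, 0, 0], [0, -0.143, -0.251, 0, 0, 0]],
  ],
)

```text
time_s: 27.13
ee_pos: [0.5187, -0.2998, 0.284]
eef_rot: [3.139, 0.001, -0.078]
force: [0.8, -6.3, 2.2]
grip_width: 0.0107
grip_force: 12.0
```

Request:
step_arm(
  plan=[
    [[0, -0.02, -0.03, 0, 0, 0], [0, -0.04, -0.061, 0, 0, 0], [0, -0.06, -0.091, 0, 0, 0], [0, -0.08, -0.122, 0, 0, 0], [0, -0.1, -0.152, 0, 0, 0], [0, -0.12, -0.182, 0, 0, 0], [0, -0.14, -0.213, 0, 0, 0], [0, -0.155, -0.243, 0, 0, 0]],
  ],
)

```text
time_s: 27.8
ee_pos: [0.519, -0.2952, 0.2914]
eef_rot: [3.139, 0.0, -0.078]
force: [-1.0, -5.7, 1.8]
grip_width: 0.0107
grip_force: 12.0
```

Request:
step_arm(
  plan=[
    [[0, 0, 0, 0, 0, 0], [0, 0, 0, 0, 0, 0], [0, 0, 0, 0, 0, 0], [0, 0, 0, 0, 0, 0], [0, 0, 0, 0, 0, 0], [0, 0, 0, 0, 0, 0], [0, 0, 0, 0, 0, 0], [0, 0, 0, 0, 0, 0]],
  ],
)

```text
time_s: 28.47
ee_pos: [0.519, -0.2952, 0.2913]
eef_rot: [3.139, 0.001, -0.078]
force: [0.0, -7.2, 2.4]
grip_width: 0.0103
grip_force: 12.0
```

```bash
python3 pl.py; python3 - <<'E'
from h import *
a=ctrl.camera("top");b=ctrl.camera("scene")
cv2.imwrite("pics/c10.png",np.hstack([cv2.resize(a[150:270,270:410,::-1],None,fx=2.8,fy=2.8,interpolation=cv2.INTER_CUBIC),cv2.resize(b[130:250,250:390,::-1],None,fx=2.8,fy=2.8,interpolation=cv2.INTER_CUBIC)]))
print(fit("funnel",FUN,[.534,-.081,.077,2.96],[0,1,3],cams=("top",)))
E
```

```text
28.4667 [ 0.51903674 -0.29520946  0.29132619] [ 0.00975507 -7.18730294  2.36343691] 0.010257580376328259 th 0.4959168588871662
top [([308, 204], 0.6), ([314, 205], 0.59), ([310, 219], 0.5)]
scene []
lip [323.74041145 203.48873917] hinge [350.49982015 205.11954952] jar [307.31955856 214.06362728] [296.51943839 219.28661487]
(array([ 0.5344, -0.0797,  0.077 ,  2.9474]), np.float64(0.248))
```

View pics/c10.png

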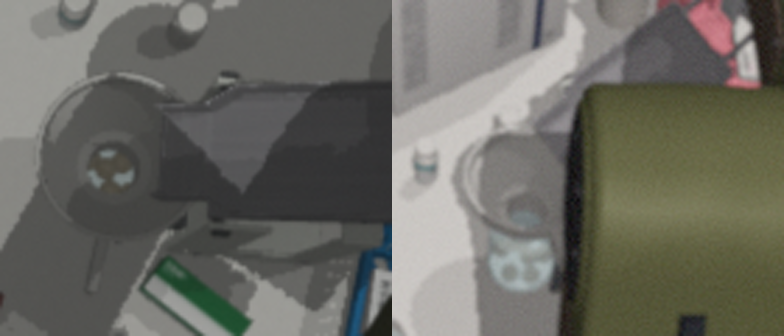

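Request:
step_arm(
  plan=[
    [[0, 0.025, 0.04, 0, 0, 0], [0, 0.065, 0.1, 0, 0, 0], [0, 0.105, 0.165, 0, 0, 0], [0, 0.145, 0.23, 0, 0, 0], [0, 0.185, 0.3, 0, 0, 0], [0, 0.225, 0.365, 0, 0, 0], [0, 0.263, 0.43, 0, 0, 0], [0, 0.298, 0.494, 0, 0, 0]],
  ],
)

```text
time_s: 29.48
ee_pos: [0.5184, -0.3042, 0.2765]
eef_rot: [3.139, 0.0, -0.078]
force: [0.6, -5.7, 2.0]
grip_width: 0.0107
grip_force: 12.0
```

Request:
step_arm(
  plan=[
    [[0, 0.034, 0.065, 0, 0, 0], [0, 0.068, 0.13, 0, 0, 0], [0, 0.1, 0.195, 0, 0, 0], [0, 0.132, 0.26, 0, 0, 0], [0, 0.164, 0.326, 0, 0, 0], [0, 0.195, 0.392, 0, 0, 0], [0, 0.225, 0.458, 0, 0, 0], [0, 0.255, 0.524, 0, 0, 0]],
  ],
)

```text
time_s: 30.15
ee_pos: [0.5178, -0.3118, 0.2607]
eef_rot: [3.139, 0.0, -0.078]
force: [1.1, -6.0, 2.7]
grip_width: 0.0104
grip_force: 12.0
```

Request:
step_arm(
  plan=[
    [[0, 0.028, 0.068, 0, 0, 0], [0, 0.055, 0.136, 0, 0, 0], [0, 0.08, 0.204, 0, 0, 0], [0, 0.1, 0.272, 0, 0, 0], [0, 0.12, 0.34, 0, 0, 0], [0, 0.137, 0.41, 0, 0, 0], [0, 0.154, 0.48, 0, 0, 0], [0, 0.17, 0.548, 0, 0, 0]],
  ],
)

```text
time_s: 30.82
ee_pos: [0.5174, -0.3176, 0.2445]
eef_rot: [3.138, -0.0, -0.079]
force: [1.2, -11.7, 3.6]
grip_width: 0.0104
grip_force: 12.0
```

Request:
step_arm(
  plan=[
    [[0, 0.022, 0.07, 0, 0, 0], [0, 0.044, 0.14, 0, 0, 0], [0, 0.065, 0.21, 0, 0, 0], [0, 0.086, 0.281, 0, 0, 0], [0, 0.105, 0.354, 0, 0, 0], [0, 0.122, 0.426, 0, 0, 0], [0, 0.139, 0.498, 0, 0, 0], [0, 0.155, 0.57, 0, 0, 0]],
  ],
)

```text
time_s: 31.48
ee_pos: [0.5171, -0.3222, 0.2273]
eef_rot: [3.138, -0.0, -0.079]
force: [1.9, -11.1, 1.2]
grip_width: 0.0102
grip_force: 12.0
```

Request:
step_arm(
  plan=[
    [[0, 0.018, 0.08, 0, 0, 0], [0, 0.035, 0.16, 0, 0, 0], [0, 0.05, 0.24, 0, 0, 0], [0, 0.064, 0.32, 0, 0, 0], [0, 0.077, 0.4, 0, 0, 0], [0, 0.088, 0.47, 0, 0, 0], [0, 0.096, 0.525, 0, 0, 0], [0, 0.1, 0.55, 0, 0, 0]],
  ],
)

```text
time_s: 32.15
ee_pos: [0.5169, -0.325, 0.2106]
eef_rot: [3.138, -0.0, -0.078]
force: [1.5, -8.7, 6.2]
grip_width: 0.0107
grip_force: 12.0
```

Request:
step_arm(
  plan=[
    [[0, 0, 0, 0, 0, 0], [0, 0, 0, 0, 0, 0], [0, 0, 0, 0, 0, 0], [0, 0, 0, 0, 0, 0], [0, 0, 0, 0, 0, 0]],
  ],
  grip=0.35,
)

```text
time_s: 32.57
ee_pos: [0.5167, -0.3238, 0.2102]
eef_rot: [3.141, 0.001, -0.078]
force: [-0.4, 0.6, 0.7]
grip_width: 0.0326
grip_force: 0.0
```

Request:
step_arm(
  plan=[
    [[0, 0, -0.3, 0, 0, 0], [0, 0, -0.9, 0, 0, 0], [0, 0, -1.8, 0, 0, 0], [0, 0, -2.8, 0, 0, 0], [0, 0, -3.8, 0, 0, 0], [0, 0, -4.5, 0, 0, 0], [0, 0, -4.5, 0, 0, 0]],
  ],
)

```text
time_s: 33.15
ee_pos: [0.5174, -0.3241, 0.351]
eef_rot: [3.137, -0.005, -0.078]
force: [0.8, -0.4, 0.2]
grip_width: 0.0331
grip_force: 0.0
```

```bash
python3 pl.py; python3 - <<'E'
from h import *
print(tray())
print(fit("funnel",FUN,[.534,-.081,.077,2.96],[0,1,3],cams=("top",)))
m=ctrl.place_of("full_jar","top");print([(onz("top",x["at"],0).round(3),round(x["confidence"],2)) for x in m[:4]])
E
```

```text
33.15 [ 0.51738872 -0.32414968  0.35101855] [ 0.76172585 -0.38629973  0.22384335] 0.033104370979285765 th 1.0435225719176582
top [([312, 217], 0.61), ([308, 209], 0.6), ([315, 208], 0.41)]
scene []
lip [323.74041145 203.48873917] hinge [350.49982015 205.11954952] jar [307.31955856 214.06362728] [296.51943839 219.28661487]
(array([ 0.53760061, -0.07981032, -1.66208429]), array([-4.2,  2.6, -1.4, -1.7,  0.5, -0.2,  1.3,  0.6, -1.1, -1.2,  1.1,
        1.6]))
(array([ 0.5339, -0.0793,  0.077 ,  2.9512]), np.float64(0.253))
[(array([0.474, 0.138, 0.   ]), 0.95)]
```

```bash
python3 -c "
from station import ctrl
print(ctrl.hand_in())"
```

```text
the job is handed in; nothing more can be done
None
```

I handed the job in at about 33 s: the funnel is seated in the formerly empty jar, the jar is home in the V-stop and the tray is back on its rest. The tray looked empty and the networks found no stray pills, though I could not count all seven in the jar, and the hand-in returned no verdict.

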